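# Release the ratchet of a marking jig and lock its carriage at the load position

## Task

The carriage of the marking jig is held at its print position by the ratchet: press down the red thumb roll to ease the loaded pawl out of the toothed wheel without forcing it against its stop, hold it clear while the spring drum turns back by itself and runs the carriage away, then let the pawl drop so that it locks the carriage with the red pointer over the green load zone. Then prove that the lock holds by a gentle push of about 10 N on the carriage's black knob, in the direction in which the drum drives it. Press neither the pawl nor the carriage with more than 15 N, touch neither the drum nor, while the pawl is lifted, the carriage, and leave the bottle, the screwdriver and the tray where they are.

Things in the scene. Friction and masses are not known exactly. Their poses are not given: they have to be found in the camera images.
- jig: Black slide jig, fixed to the bench: base plate 300 (x) x 500 (y) x 18 mm, two steel guide rods along y, a print-head column (370 mm high) at its rear left corner (x=125, y=220 mm), the ratchet unit front right. Origin: centre of the plate's underside; x points away from the operator, y along the rods, z up. 'In the jig' below means this frame.
- drum: Spring drum: blue barrel 72 mm across, steel ratchet wheel (16 teeth, 96 mm over the tips, 12 mm wide) and brass pinion on one shaft along the jig's x. Origin on the axis at (0, -100, 76) mm in the jig; the wheel's mid-plane is 84 mm in front of it. Its spring turns its top towards -y and drives the carriage to +y; a damper holds that to 12-18 mm/s. One tooth is 11.8 mm of carriage travel.
- pawl: Yellow steel rocker on a pin along the jig's x. Origin at the pin, (-84, -164, 129) mm in the jig; nose 64 mm to +y, on top of the ratchet wheel; red thumb roll 60 mm to -y. Pressing the roll down lifts the nose: 6 to 9 N to slip it from the loaded tooth, 3 to 4.5 N once clear. Roll travel from rest: clear of the teeth after 7.8 mm, hard stop at 9.7 mm. Let go, it drops and the next tooth catches.
- thumb_roll (a point): Top of the red thumb roll at the pawl's outer end: a roll 16 mm in diameter and 26 mm long, lying along the jig's x; its top is about 139 mm above the bench at rest. Free space all round it; the pivot post stands 50 mm to +y of it.
- pawl_nose (a point): Lower tip of the pawl's nose. In the jig its height is 116 mm when the pawl lies in a tooth gap, 124 mm on a tooth tip, 126.5 mm at the stop.
- carriage: Aluminium carriage on the rods, 130 (x) x 80 (y) x 30 mm, with a white tube in a black nest and a black push knob on top; slides along the jig's y only, 138 mm of travel, driven to +y by the drum through a rack. Origin level with the jig's, x the same as the jig's; its y is that of the pointer. When locked it stands rigid.
- push_knob (a point): Middle of the carriage's upright black knob: 26 mm diameter, 40 mm high, from 96 to 136 mm above the bench. Push its -y side towards +y of the jig.
- pointer (a point): Tip of the red pointer on the carriage's rear side, 72 mm above the bench, just over the scale bar; it moves with the carriage.
- load_zone: Green clip on the aluminium scale bar at the rear of the jig: the load zone, 30 mm long along the jig's y, 26 mm wide, 3 mm thick. Origin at the centre of its underside; axes as the jig's.
- ink_bottle: Bystander: white bottle, 56 mm diameter, 115 mm high, on the bench right of the jig. Origin: centre of its underside.
- screwdriver: Bystander: screwdriver 150 mm long, lying on the front left of the jig's base plate. Origin: centre of its underside.
- parts_tray: Bystander: blue tray 160 x 110 x 35 mm, on the bench left of the jig. Origin: centre of its underside.

How it is judged:
By the outcome, as a careful person would: the job done as asked, in the order asked, and still so for the second after the job is handed in, with the robot touching nothing.
It also fails if it takes over 72 s, if anything falls off the work surface, if the arm or the gripper's body presses on something with over 40 N, if the wrist force passes 120 N, or if a joint passes its speed limit or range.

## Robot

A 7-joint arm with a two-finger parallel gripper is mounted at the origin on the work surface. World frame = base frame: x ahead of the robot, y to its left, z up, the work surface at z = 0. Lengths are in m, angles in degrees, forces in N, time in s.
With the tool pointing down it reaches from about 0.35 to 0.9 m from the base axis. Payload 19.9 kg.
Tool frame: the origin (TCP) lies at the very end of the fingers, on their centre line; the grasp point (between the pads) lies 19 mm behind it (manip.tcp_to_grasp is the distance from the TCP to the grasp point, in m); z points along the fingers, x is the direction in which the jaws open and shut, and the axes are right-handed (so a half turn about z gives the same grasp; the last joint's range is limited). The gripper opens to 94 mm and grips with 3 to 60 N. Pads are 16 mm wide; open, the fingers measure 119 mm over their backs; the gripper's body (75 mm by 177 mm) begins 78 mm behind the grasp point.
Start: joints at [-68.211, 23.915, -0.59, 92.452, 0.269, 63.638, -3.037], TCP at [0.256, 0.57, 0.205] pointing down, gripper open.
Joint ranges: [-161.28, 161.28], [-22.2, 115.67], [-73.04, 71.86], [3.21, 147.25], [-68.34, 248.33], [10.77, 114.83], [-161.83, 161.83]. Speed limits (degrees/s): [108.29, 108.29, 136.94, 136.94, 172.46, 172.46, 172.46].

## Interface

Orientations are given as a 3x3 rotation matrix whose columns are the frame's x, y, z axes.
In Python, from rig import manip gives the robot as it stands.
- The arm moves only by the tool move_arm, never from a script. Its argument "deltas" is a list of rows, each a list of 7 numbers: the turn, a rotation vector about the tool's x, y, z in units of pi/4 rad (1.0 is pi/4 rad), then the shift along the tool's x, y, z in units of 50 cm (1.0 is 50 cm), then the closure, from -1 (fully open) to 1 (shut). In form: [[wx, wy, wz, dx, dy, dz, hand], ...]. A call has 1 to 8 rows; each row is the pose to reach, as a shift and turn from the pose commanded when the call began, along the tool's axes at that moment; what a row does not reach only later rows make up. A row lasts 1/8 s, in which the tool goes at most 62.5 mm and 10.7 degrees, less where a joint would pass 70% of its speed; a pose out of reach is approached as far as the arm can. A call with a number of a shift or a turn outside -1 to 1 is refused whole. A call with a gripper value outside its range is refused whole. The fingers move at their own pace and stop on an object; the grip force is fixed at half the most. Time passes only in rows, so rows that repeat a pose let the fingers close. It gives the time, the measured TCP pose, the force and the opening at its end, in the units of the state.
- manip.state(): the state, without advancing time (a new reading comes with each control period).
- manip.capture(name): name is "scene" or "top" or "wrist"; returns a dict with "frame" (384x512x3 uint8, blue, green, red), "camera_matrix" (3x3 intrinsics, pixels), "eye" and "rotation" of the camera in the world. Camera axes: x right, y up, looking along -z (the intrinsics and any distortion apply to the point x, -y, -z); pixel columns grow to the right and rows downward; lengths in m; the calibration is good to about 2 mm. A picture is of the moment at which its call begins. There is no depth.
- manip.finish_job(): hands the job in, once; it reports no verdict.
Trained networks look in a picture, given as the dict that the camera call returned (one of the last four; its "shot" number tells which), for a name from the list of things; names that differ only in an ending like _2 or _b are one class to them, and where a whole thing is asked for, a point or a joint stands for the part that bears it (a point fixed in the world has none). Each returns a list of dicts, best first, with "confidence" (0 to 1); they miss things now and then, are a little off and sometimes report something else, mostly with a low value. They report only what shows in the picture. A call takes as long as a camera call.
- manip.trace(thing, picture): "region" (384x512 bool, what is visible of it) and "at" ([column, row] in pixels, amid what is visible of it).
The state is a dict: "time_s": time; "q": joint angles; "qvel": joint speeds; "effort": joint torques, N m; "eef_pos": TCP position; "orientation": TCP orientation; "contact_force": force on the tool from outside, world axes, zero at the start; "torque": the same for the moment, N m; "grip_width": opening from 0.0 (shut) to 1.0 (fully open).
Only numpy, scipy, OpenCV 4.12 (cv2) and the standard library are available. Lean on these libraries where they do the work, as an engineer would, in place of code of your own. Each camera call takes 0.05 s, during which the arm holds its last target.

## Working session

There is one attempt and no reset: what is moved stays moved. The work goes in short steps, Python scripts to look and compute and a tool call to move; the robot and the scene stay as the last step left them, time stands still between calls to the robot, and variables do not carry over. Pictures are saved under pics/ and viewed, and the job is handed in when it is done.

Besides the shell and the picture viewer there is one more tool, called after "Emit:" as name(argument=value, ...) on one line, values as JSON. move_arm: Moves the arm, as the interface text tells. Shifts and turns lie within -1 to 1; 1 stands for 50 cm of shift or pi/4 rad of turn. Its arguments: {"type":"object","properties":{"deltas":{"type":"array","items":{"type":"array","items":{"type":"number","minimum":-1,"maximum":1}}}},"required":["deltas"]}

```bash
ls; mkdir -p pics; python3 - <<'E'
from rig import manip
import cv2,pickle
s=manip.state(); print(s)
for n in ["scene","top","wrist"]:
    c=manip.capture(n); cv2.imwrite(f"pics/{n}0.png",c["frame"]); print(n,c["shot"],c["eye"],c["rotation"],c["camera_matrix"],[k for k in c])
    pickle.dump(c,open(f"{n}0.pkl","wb"))
    for t in ["thumb_roll","push_knob","pointer","load_zone","jig","pawl","drum","carriage"]:
        r=manip.trace(t,c)
        print(t,[(round(d["confidence"],2),d["at"],int(d["region"].sum())) for d in r[:2]])
print(manip.state()["time_s"])
E
```

```text
pics
{'time_s': 0.0, 'q': array([-68.21058441,  23.95006954,  -0.58880142,  92.48400677,
         0.2677007 ,  63.63652377,  -3.03472947]), 'qvel': array([ 0.01726261, -0.00060499, -0.03415159,  0.06667084,  0.00821991,
       -0.10715987,  0.01384296]), 'effort': array([ 1.05054189e-04, -8.51251173e+01,  6.38988577e-01, -4.25983715e+01,
       -4.88821836e-02,  1.87734829e-02,  1.27490275e-04]), 'eef_pos': array([0.2557463 , 0.5698857 , 0.20481441]), 'orientation': array([[ 4.09395301e-01,  9.12357006e-01, -4.24220597e-04],
       [ 9.12356308e-01, -4.09395514e-01, -1.13143582e-03],
       [-1.20594741e-03,  7.61641702e-05, -9.99999270e-01]]), 'contact_force': array([-0.40620183, -0.9469285 , -0.97527062]), 'torque': array([ 0.00692287, -0.01396776, -0.02172721]), 'grip_width': 1.0024794835705622}
scene 1 [1.18592742 0.47612865 0.88063881] [[-0.559625   -0.59895532  0.57277604]
 [ 0.8286648  -0.4140872   0.37662506]
 [ 0.01159764  0.68540814  0.72806674]] [[415.76349843   0.         263.90692937]
 [  0.         415.76349843 190.69467671]
 [  0.           0.           1.        ]] ['
[... 824 characters left out ...]
oad_zone [(0.6, [197.4, 173.9], 114)]
jig [(0.88, [221.9, 217.3], 20563)]
pawl [(0.55, [301.7, 236.8], 259)]
drum [(0.63, [266.7, 248.9], 645)]
carriage [(0.67, [221.6, 213.1], 1830)]
wrist 3 [0.19395052 0.59736999 0.38303086] [[ 0.40866206 -0.88718925 -0.21422081]
 [ 0.91268525  0.3969946   0.09695835]
 [-0.0009759  -0.23513938  0.97196117]] [[296.75648537   0.         252.88255907]
 [  0.         296.75648537 188.35945342]
 [  0.           0.           1.        ]] ['frame', 'camera_matrix', 'eye', 'rotation', 'shot']
thumb_roll []
push_knob []
pointer [(0.17, [139.0, 339.0], 1300)]
load_zone []
jig [(0.92, [139.2, 339.2], 1258)]
pawl [(0.29, [136.8, 340.8], 1240)]
drum []
carriage []
1.35
```

```bash
python3 - <<'E'
import cv2,pickle
for n,(r0,r1,c0,c1) in {"top":(90,330,100,400),"scene":(60,360,140,440)}.items():
    f=pickle.load(open(n+"0.pkl","rb"))["frame"]
    k=800/(c1-c0); k=min(k,600/(r1-r0))
    cv2.imwrite(f"pics/{n}0c.png",cv2.resize(f[r0:r1,c0:c1],None,fx=k,fy=k,interpolation=cv2.INTER_CUBIC)); print(k)
E
```

```text
2.5
2.0
```

View pics/top0.png

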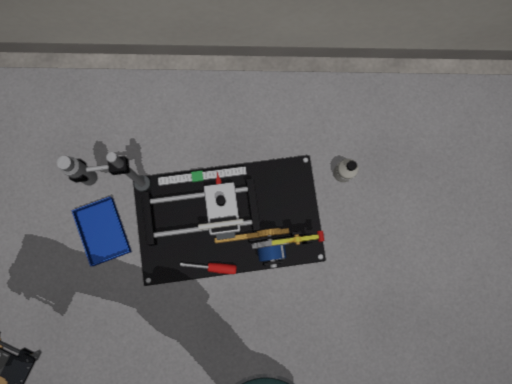

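View pics/top0c.png

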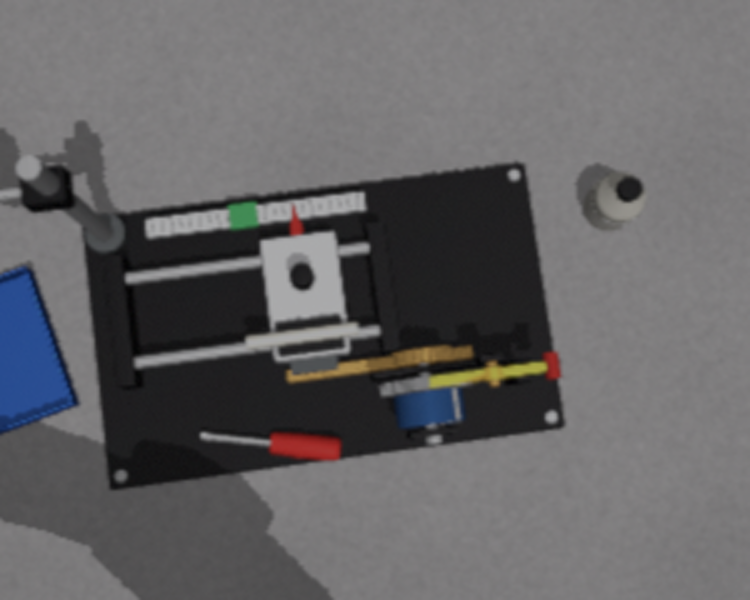

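View pics/scene0c.png

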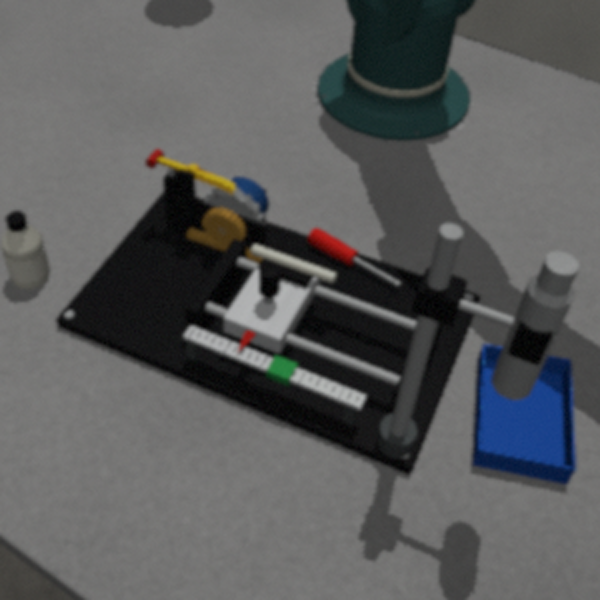

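```bash
cat > h.py <<'E'
import numpy as np, pickle
from scipy.optimize import least_squares
def proj(c,P):
    P=np.atleast_2d(P); q=(P-np.asarray(c["eye"]))@np.asarray(c["rotation"])
    K=np.asarray(c["camera_matrix"]); u=q*[1,-1,-1]; u=u@K.T
    return u[:,:2]/u[:,2:]
def w(J,P):
    x,y,a=J; P=np.atleast_2d(np.array(P,float)); 
    R=np.array([[np.cos(a),-np.sin(a),0],[np.sin(a),np.cos(a),0],[0,0,1]])
    return P@R.T+[x,y,0]
def ray(c,uv,z):
    K=np.asarray(c["camera_matrix"]); d=np.linalg.inv(K)@[uv[0],uv[1],1]; d=np.asarray(c["rotation"])@(d*[1,-1,-1])
    e=np.asarray(c["eye"]); return e+d*(z-e[2])/d[2]
E
python3 - <<'E'
from h import *
T=pickle.load(open("top0.pkl","rb"));S=pickle.load(open("scene0.pkl","rb"))
t=lambda a,b:(100+a/2.5,90+b/2.5); s=lambda a,b:(140+a/2,60+b/2)
tp=[((.15,-.25,.018),t(523,163)),((-.15,-.25,.018),t(563,427)),((-.15,.25,.018),t(110,488)),((-.084,-.224,.139),t(553,365))]
sp=[((.15,-.25,.018),s(60,322)),((.15,.25,.018),s(410,470)),((-.084,-.224,.131),s(154,158))]
def f(J,sel=None):
    r=[]
    for c,pts in ((T,tp),(S,sp)):
        for P,uv in pts: r.append(proj(c,w(J,P))[0]-uv)
    return np.array(r)
o=least_squares(lambda J:f(J).ravel(),[.4,.05,0.1],loss='soft_l1'); J=o.x;print(J,np.degrees(J[2])); print(f(J).round(1))
np.save("J.npy",J)
for n,uv in (("knob top",t(302,270)),):
    p=ray(T,uv,.136); print(n,p)
    a=J[2];d=p[:2]-J[:2];print([np.cos(a)*d[0]+np.sin(a)*d[1],-np.sin(a)*d[0]+np.cos(a)*d[1]])
def loc(p):
    a=J[2];d=p[:2]-J[:2];return np.array([np.cos(a)*d[0]+np.sin(a)*d[1],-np.sin(a)*d[0]+np.cos(a)*d[1]])
for n,uv,z in (("pointer tip",t(294,205),.072),("green",t(243,215),.07),("tray corner",t(30,263),.035),("bottle",t(629,188),.115)):
    print(n,loc(ray(T,uv,z)))
for n,uv,z in (("pointer tip",s(243,348),.072),("green",s(283,369),.07),("knob top",s(270,267),.136)):
    print(n,loc(ray(S,uv,z)))
print(w(J,(-.084,-.224,.139)))
E
```

```text
[0.55944914 0.1023983  0.1357561 ] 7.778251319145899
[[ 0.4 -1. ]
 [ 0.6  0.3]
 [-1.6  0.4]
 [-0.6 -0.1]
 [-3.5 -1.7]
 [ 0.6 -0. ]
 [-0.1  0.1]]
knob top [0.60024493 0.11888917 0.136     ]
[np.float64(0.042652304644726906), np.float64(0.010817860023267917)]
pointer tip [0.12177569 0.01145184]
green [0.11823409 0.06664913]
tray corner [0.10136094 0.30326603]
bottle [ 0.0876512  -0.33648827]
pointer tip [0.11677696 0.01592451]
green [0.1219722  0.07190165]
knob top [0.03492225 0.01150232]
[[ 0.50653804 -0.13090926  0.139     ]]
```

Emit:
move_arm(deltas=[[0,0,0.644,-0.536,0.514,-0.15,1],[0,0,0.644,-0.536,0.514,-0.15,1],[0,0,0.644,-0.536,0.514,-0.15,1],[0,0,0.644,-0.536,0.514,-0.15,1],[0,0,0.644,-0.536,0.514,-0.15,1],[0,0,0.644,-0.536,0.514,-0.15,1],[0,0,0.644,-0.536,0.514,-0.15,1],[0,0,0.644,-0.536,0.514,-0.15,1]])

```text
time_s: 2.35
eef_pos: [0.3806, 0.2207, 0.2806]
orientation: [[0.8, 0.6, 0.0], [0.6, -0.8, 0.0], [0.0, -0.0, -1.0]]
contact_force: [-0.2, 1.4, -0.1]
grip_width: 0.183
```

Emit:
move_arm(deltas=[[0,0,0.644,-0.221,0.714,0.12,1],[0,0,0.644,-0.221,0.714,0.12,1],[0,0,0.644,-0.221,0.714,0.12,1],[0,0,0.644,-0.221,0.714,0.12,1],[0,0,0.644,-0.221,0.714,0.12,1],[0,0,0.644,-0.221,0.714,0.12,1],[0,0,0.644,-0.221,0.714,0.12,1],[0,0,0.644,-0.221,0.714,0.12,1]])

```text
time_s: 3.35
eef_pos: [0.5065, -0.1303, 0.2198]
orientation: [[0.99, 0.138, -0.001], [0.138, -0.99, -0.0], [-0.001, 0.0, -1.0]]
contact_force: [-1.0, 0.9, -0.7]
grip_width: 0.003
```

```bash
python3 - <<'E'
from rig import manip
from h import *
import cv2
s=manip.state(); print(s["time_s"],s["eef_pos"],s["orientation"].round(3),s["contact_force"],s["q"].round(1))
J=np.load("J.npy")
for n in ["wrist","scene","top"]:
    c=manip.capture(n); pickle.dump(c,open(n+"1.pkl","wb"));cv2.imwrite(f"pics/{n}1.png",c["frame"])
    if n=="wrist": print(proj(c,w(J,(-.084,-.224,.139))),c["eye"])
    for t in ["thumb_roll","pointer"] if n!="top" else []:
        print(n,t,[(round(d["confidence"],2),d["at"],int(d["region"].sum())) for d in manip.trace(t,c)[:2]])
f=pickle.load(open("wrist1.pkl","rb"))["frame"]
cv2.imwrite("pics/wrist1b.png",cv2.resize(f,(800,600),interpolation=cv2.INTER_CUBIC))
E
```

```text
3.35 [ 0.50651049 -0.13027401  0.21981537] [[ 0.99   0.138 -0.001]
 [ 0.138 -0.99  -0.   ]
 [-0.001  0.    -1.   ]] [-1.00658843  0.948917   -0.67209037] [-21.1  14.9  38.  106.9 -10.3  61.7  28.8]
[[253.15762085 193.94090571]] [ 0.49727715 -0.06369922  0.39741068]
wrist thumb_roll [(0.81, [254.0, 134.5], 2158)]
wrist pointer [(0.56, [279.6, 20.6], 585)]
scene thumb_roll [(0.61, [238.5, 144.6], 268)]
scene pointer [(0.93, [275.6, 207.7], 1681)]
```

View pics/wrist1b.png

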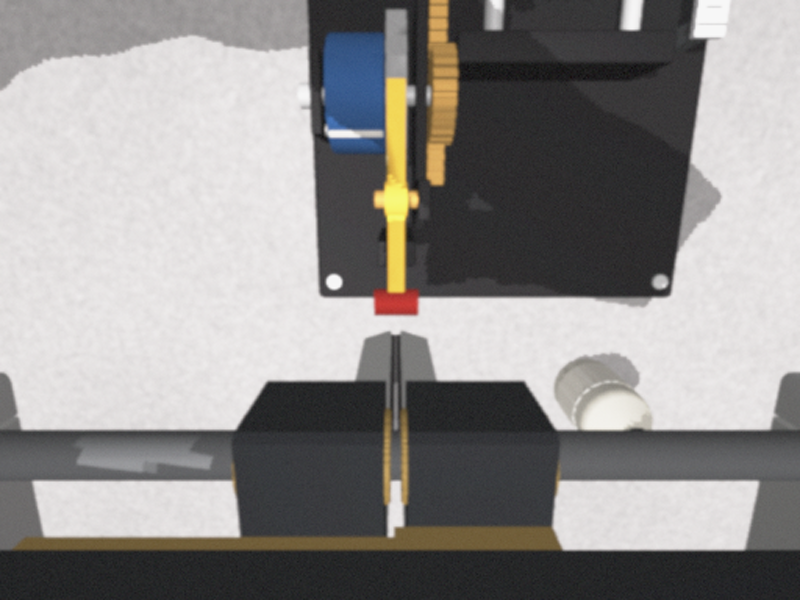

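View pics/scene1.png

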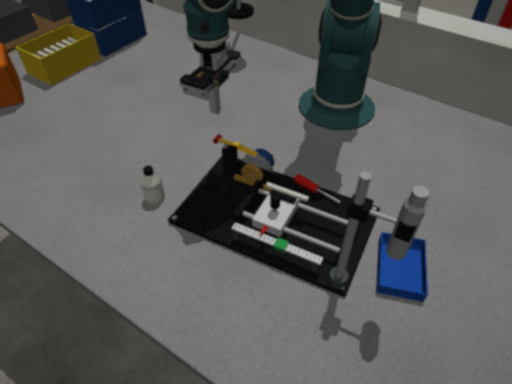

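View pics/top1.png

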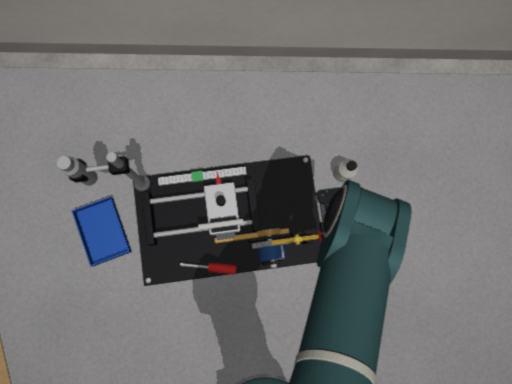

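Emit:
move_arm(deltas=[[0,0,0,0,0.001,0.08,1],[0,0,0,0,0.001,0.13,1],[0,0,0,0,0.001,0.145,1],[0,0,0,0,0.001,0.145,1],[0,0,0,0,0.001,0.145,1]])

```text
time_s: 4.32
eef_pos: [0.5069, -0.132, 0.149]
orientation: [[0.991, 0.137, 0.001], [0.137, -0.991, -0.0], [0.001, 0.0, -1.0]]
contact_force: [-0.0, -0.0, -0.6]
grip_width: 0.004
```

```bash
cat > st.py <<'E'
from rig import manip
s=manip.state(); print(s["time_s"],s["eef_pos"].round(5),s["contact_force"].round(2),s["torque"].round(3))
E
python3 st.py
```

```text
4.325 [ 0.50692 -0.13202  0.14898] [-0.01 -0.   -0.55] [-0.102  0.081 -0.003]
```

Emit:
move_arm(deltas=[[0,0,0,0,0,0.006,1],[0,0,0,0,0,0.008,1],[0,0,0,0,0,0.008,1]])

```text
time_s: 4.7
eef_pos: [0.5064, -0.132, 0.144]
orientation: [[0.991, 0.137, -0.0], [0.137, -0.991, -0.0], [-0.0, 0.0, -1.0]]
contact_force: [0.2, -0.6, -0.2]
grip_width: 0.005
```

```bash
python3 st.py
```

```text
4.7 [ 0.50635 -0.13196  0.144  ] [ 0.24 -0.61 -0.18] [-0.027 -0.002 -0.045]
```

Emit:
move_arm(deltas=[[0,0,0,0,0,0.004,1],[0,0,0,0,0,0.006,1],[0,0,0,0,0,0.006,1]])

```text
time_s: 5.08
eef_pos: [0.5063, -0.132, 0.1409]
orientation: [[0.991, 0.137, -0.0], [0.137, -0.991, -0.0], [-0.0, 0.0, -1.0]]
contact_force: [-0.3, -0.3, -0.2]
grip_width: 0.007
```

```bash
python3 st.py
```

```text
5.075 [ 0.50633 -0.13196  0.1409 ] [-0.31 -0.25 -0.16] [-0.056  0.066 -0.034]
```

Emit:
move_arm(deltas=[[0,0,0,0,0,0.002,1],[0,0,0,0,0,0.002,1]])

```text
time_s: 5.32
eef_pos: [0.5064, -0.1319, 0.1399]
orientation: [[0.991, 0.137, -0.0], [0.137, -0.991, -0.0], [-0.0, 0.0, -1.0]]
contact_force: [0.2, -0.4, 0.3]
grip_width: 0.005
```

Emit:
move_arm(deltas=[[0,0,0,0,0,0.001,1],[0,0,0,0,0,0.001,1]])

```text
time_s: 5.58
eef_pos: [0.5064, -0.132, 0.1396]
orientation: [[0.991, 0.137, 0.0], [0.137, -0.991, -0.0], [0.0, 0.0, -1.0]]
contact_force: [-0.8, 0.6, 2.1]
grip_width: 0.008
```

```bash
python3 st.py
```

```text
5.575 [ 0.50643 -0.13197  0.13958] [-0.78  0.6   2.12] [-0.006  0.222 -0.052]
```

Emit:
move_arm(deltas=[[0,0,0,0,0,0.001,1],[0,0,0,0,0,0.001,1]])

```text
time_s: 5.82
eef_pos: [0.5065, -0.132, 0.1392]
orientation: [[0.991, 0.137, 0.0], [0.137, -0.991, -0.0], [0.0, 0.0, -1.0]]
contact_force: [-1.8, 0.1, 5.9]
grip_width: 0.002
```

Emit:
move_arm(deltas=[[0,0,0,0,0,0.001,1],[0,0,0,0,0,0.001,1]])

```text
time_s: 6.08
eef_pos: [0.5065, -0.1321, 0.1387]
orientation: [[0.991, 0.137, 0.0], [0.137, -0.991, -0.0], [0.0, 0.0, -1.0]]
contact_force: [-1.2, -0.1, 5.8]
grip_width: 0.003
```

```bash
python3 st.py
```

```text
6.075 [ 0.50655 -0.13209  0.13874] [-1.19 -0.1   5.85] [-0.052  0.4    0.028]
```

Emit:
move_arm(deltas=[[0,0,0,0,0,0.001,1],[0,0,0,0,0,0.002,1],[0,0,0,0,0,0.003,1],[0,0,0,0,0,0.004,1]])

```text
time_s: 6.58
eef_pos: [0.5066, -0.1323, 0.1368]
orientation: [[0.991, 0.137, 0.001], [0.137, -0.991, -0.0], [0.001, 0.0, -1.0]]
contact_force: [-1.9, -1.2, 7.7]
grip_width: 0.002
```

```bash
python3 st.py
```

```text
6.575 [ 0.50662 -0.13231  0.13685] [-1.85 -1.25  7.68] [-0.377  0.458  0.032]
```

Emit:
move_arm(deltas=[[0,0,0,0,0,0.001,1],[0,0,0,0,0,0.002,1],[0,0,0,0,0,0.003,1],[0,0,0,0,0,0.004,1]])

```text
time_s: 7.08
eef_pos: [0.5066, -0.1325, 0.1348]
orientation: [[0.991, 0.137, 0.001], [0.137, -0.991, -0.001], [0.001, 0.001, -1.0]]
contact_force: [-2.4, -2.9, 7.0]
grip_width: 0.008
```

```bash
python3 st.py
```

```text
7.075 [ 0.50661 -0.13246  0.13483] [-2.41 -2.94  6.97] [-0.553  0.452  0.004]
```

Emit:
move_arm(deltas=[[0,0,0,0,0.001,0.001,1],[0,0,0,0,0.001,0.002,1],[0,0,0,0,0.001,0.003,1]])

```text
time_s: 7.45
eef_pos: [0.5066, -0.1327, 0.1333]
orientation: [[0.991, 0.137, 0.0], [0.137, -0.991, -0.0], [0.0, 0.0, -1.0]]
contact_force: [-2.3, 0.4, 6.5]
grip_width: 0.004
```

```bash
python3 st.py; python3 - <<'E'
from rig import manip
import pickle,numpy as np
c=manip.capture("scene");pickle.dump(c,open("scene2.pkl","wb"))
a=pickle.load(open("scene1.pkl","rb"))
print(manip.state()["time_s"],np.abs(c["frame"][180:280,220:360].astype(int)-a["frame"][180:280,220:360]).mean())
E
```

```text
7.45 [ 0.50661 -0.13268  0.13326] [-2.34  0.41  6.51] [-0.169  0.455 -0.043]
7.5 2.441095238095238
```

```bash
cat > tr.py <<'E'
from h import *
import cv2
J=np.load("J.npy")
def loc(p):
    a=J[2];d=p[:2]-J[:2];return np.array([np.cos(a)*d[0]+np.sin(a)*d[1],-np.sin(a)*d[0]+np.cos(a)*d[1]])
def meas(c):
    f=c["frame"].astype(int); b,g,r=f[...,0],f[...,1],f[...,2]
    win=np.zeros(f.shape[:2],np.uint8)
    cv2.fillPoly(win,[proj(c,w(J,[(.06,-.1,.07),(.145,-.1,.07),(.145,.2,.07),(.06,.2,.07)])).astype(np.int32)],1)
    out=[]
    for m,z in ((r-np.maximum(g,b),.072),(g-np.maximum(r,b),.066)):
        wt=np.clip(m-15,0,None)*win; ys,xs=np.nonzero(wt)
        if len(xs)<4: out.append(None);continue
        ww=wt[ys,xs]; out.append((*(loc(ray(c,(np.average(xs,weights=ww),np.average(ys,weights=ww)),z))*1000).round(1),len(xs)))
    return out
E
cat > look.py <<'E'
from rig import manip
from tr import *
import sys
k=sys.argv[1]
for n in ("top","scene"):
    c=manip.capture(n); pickle.dump(c,open(n+k+".pkl","wb")); print(n,meas(c))
s=manip.state(); print(s["time_s"],s["eef_pos"].round(5),s["contact_force"].round(2))
E
python3 - <<'E'
from tr import *
for n in ("top0","scene0","top1","scene1","scene2"): print(n,meas(pickle.load(open(n+".pkl","rb"))))
E
```

```text
top0 [(np.float64(101.2), np.float64(13.2), 61), (np.float64(119.8), np.float64(67.8), 132)]
scene0 [(np.float64(101.0), np.float64(12.0), 63), (np.float64(117.8), np.float64(67.8), 172)]
top1 [(np.float64(101.2), np.float64(13.2), 61), (np.float64(119.8), np.float64(67.8), 132)]
scene1 [(np.float64(101.2), np.float64(13.6), 66), (np.float64(117.9), np.float64(67.7), 172)]
scene2 [(np.float64(101.8), np.float64(13.2), 68), (np.float64(117.9), np.float64(67.7), 174)]
```

Emit:
move_arm(deltas=[[0,0,0,0,0.001,0.001,1],[0,0,0,0,0.001,0.002,1]])

```text
time_s: 7.75
eef_pos: [0.5067, -0.1331, 0.1321]
orientation: [[0.991, 0.137, 0.0], [0.137, -0.991, -0.0], [0.0, 0.0, -1.0]]
contact_force: [0.3, 0.2, 3.3]
grip_width: 0.005
```

```bash
python3 st.py
```

```text
7.75 [ 0.50667 -0.13305  0.13212] [0.33 0.19 3.25] [-0.168  0.102  0.041]
```

Emit:
move_arm(deltas=[[0,0,0,0,0,0.001,1],[0,0,0,0,0,0.002,1]])

```text
time_s: 8.0
eef_pos: [0.5066, -0.133, 0.131]
orientation: [[0.991, 0.137, 0.0], [0.137, -0.991, -0.0], [0.0, 0.0, -1.0]]
contact_force: [-0.2, -1.2, 2.9]
grip_width: 0.006
```

```bash
python3 look.py 3
```

```text
top [(np.float64(101.5), np.float64(18.5), 63), (np.float64(119.8), np.float64(67.8), 132)]
scene [(np.float64(101.2), np.float64(19.6), 65), (np.float64(117.9), np.float64(67.8), 171)]
8.1 [ 0.50662 -0.13307  0.131  ] [0.12 0.06 2.47]
```

Emit:
move_arm(deltas=[[0,0,0,0,0,0,1],[0,0,0,0,0,0,1],[0,0,0,0,0,0,1],[0,0,0,0,0,0,1],[0,0,0,0,0,0,1],[0,0,0,0,0,0,1],[0,0,0,0,0,0,1],[0,0,0,0,0,0,1]])

```text
time_s: 9.1
eef_pos: [0.5066, -0.1329, 0.131]
orientation: [[0.991, 0.137, 0.0], [0.137, -0.991, -0.0], [0.0, 0.0, -1.0]]
contact_force: [0.7, -0.9, 3.6]
grip_width: 0.005
```

```bash
python3 look.py 4
```

```text
top [(np.float64(101.2), np.float64(35.7), 58), (np.float64(119.8), np.float64(67.8), 132)]
scene [(np.float64(101.2), np.float64(36.8), 66), (np.float64(118.0), np.float64(67.7), 171)]
9.2 [ 0.50655 -0.13299  0.13101] [ 0.69 -2.68  3.85]
```

Emit:
move_arm(deltas=[[0,0,0,0,0,0,1],[0,0,0,0,0,0,1],[0,0,0,0,0,0,1],[0,0,0,0,0,0,1],[0,0,0,0,0,0,1],[0,0,0,0,0,0,1],[0,0,0,0,0,0,1],[0,0,0,0,0,0,1]])

```text
time_s: 10.2
eef_pos: [0.5066, -0.133, 0.131]
orientation: [[0.991, 0.137, 0.0], [0.137, -0.991, -0.0], [0.0, 0.0, -1.0]]
contact_force: [1.4, -2.2, 3.7]
grip_width: 0.003
```

```bash
python3 look.py 5
```

```text
top [(np.float64(100.9), np.float64(52.0), 54), (np.float64(120.4), np.float64(68.8), 120)]
scene [(np.float64(100.7), np.float64(53.1), 63), (np.float64(118.6), np.float64(68.6), 162)]
10.3 [ 0.50654 -0.13297  0.131  ] [ 1.9  -1.37  3.58]
```

Emit:
move_arm(deltas=[[0,0,0,0,0,0,1],[0,0,0,0,0,0,1],[0,0,0,0,0,0,1],[0,0,0,0,0,0,1],[0,0,0,0,0,-0.08,1],[0,0,0,0,0,-0.16,1],[0,0,0,0,0,-0.2,1],[0,0,0,0,0,-0.2,1]])

```text
time_s: 11.3
eef_pos: [0.5067, -0.1326, 0.2317]
orientation: [[0.991, 0.137, 0.001], [0.137, -0.991, 0.001], [0.001, -0.0, -1.0]]
contact_force: [-0.4, -0.0, -1.1]
grip_width: 0.007
```

```bash
python3 look.py 6
```

```text
top [(np.float64(100.1), np.float64(67.9), 51), (np.float64(121.5), np.float64(67.6), 112)]
scene [(np.float64(99.6), np.float64(69.2), 53), (np.float64(119.7), np.float64(67.8), 151)]
11.4 [ 0.506   -0.1325   0.23009] [ 0.41 -1.36 -0.51]
```

Emit:
move_arm(deltas=[[0,0,0,0,0,0,1],[0,0,0,0,0,0,1],[0,0,0,0,0,0,1],[0,0,0,0,0,0,1],[0,0,0,0,0,0,1],[0,0,0,0,0,0,1]])

```text
time_s: 12.15
eef_pos: [0.5065, -0.1329, 0.231]
orientation: [[0.991, 0.137, 0.0], [0.137, -0.991, -0.0], [0.0, 0.0, -1.0]]
contact_force: [-0.3, -0.3, 0.3]
grip_width: 0.005
```

```bash
python3 look.py 7; python3 - <<'E'
from tr import *
c=pickle.load(open("top7.pkl","rb"));cv2.imwrite("pics/top7.png",cv2.resize(c["frame"][90:330,100:400],None,fx=2.5,fy=2.5,interpolation=cv2.INTER_CUBIC))
c=pickle.load(open("scene7.pkl","rb"));cv2.imwrite("pics/scene7.png",cv2.resize(c["frame"][60:360,140:440],None,fx=2,fy=2,interpolation=cv2.INTER_CUBIC))
E
```

```text
top [(np.float64(100.5), np.float64(71.9), 49), (np.float64(121.4), np.float64(66.3), 109)]
scene [(np.float64(100.0), np.float64(72.5), 56), (np.float64(119.9), np.float64(67.0), 150)]
12.25 [ 0.50654 -0.13291  0.23099] [-0.    0.29  0.65]
```

View pics/top7.png

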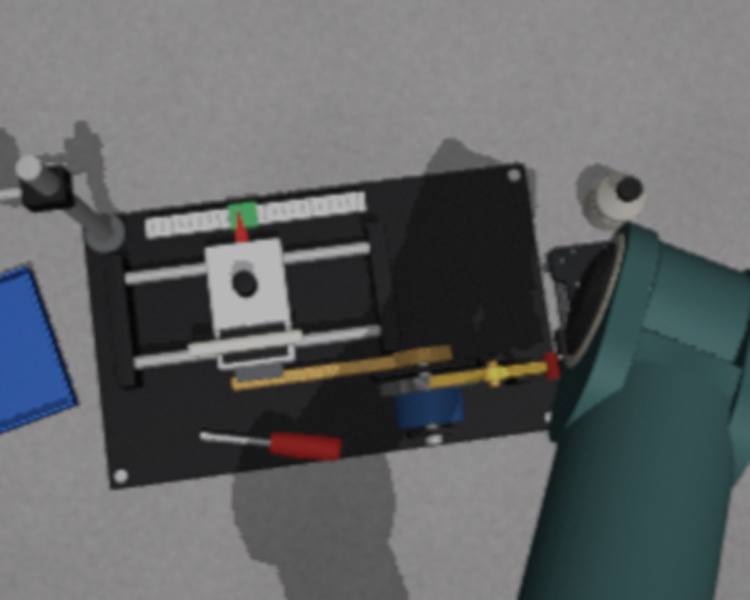

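View pics/scene7.png

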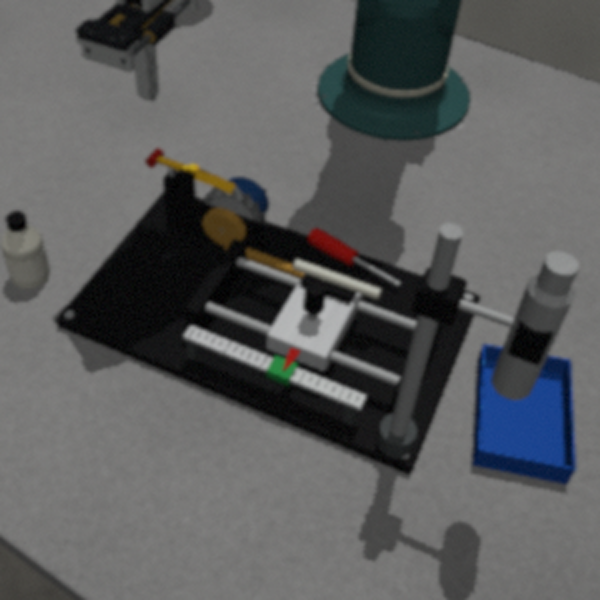

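```bash
python3 - <<'E'
from tr import *
T=pickle.load(open("top7.pkl","rb"));S=pickle.load(open("scene7.pkl","rb"))
t=lambda a,b:(100+a/2.5,90+b/2.5); s=lambda a,b:(140+a/2,60+b/2)
print(loc(ray(T,t(244,280),.136)),loc(ray(S,s(315,294),.136)),"tube",loc(ray(T,t(245,341),.1)))
print("target",w(J,(.039,.022,.2)), "knob push",w(J,(.039,.05,.11)))
c=pickle.load(open("top7.pkl","rb"))
for P in [(.039,.071,.136),(.039,.071,.096)]: print(proj(T,w(J,P)),(proj(T,w(J,P))-[100,90])*2.5,(proj(S,w(J,P))-[140,60])*2)
E
```

```text
[0.04000406 0.06969141] [0.05036285 0.07784676] tube [-0.01797277  0.0782609 ]
target [[0.59511284 0.12947412 0.2       ]] knob push [[0.59132334 0.1572165  0.11      ]]
[[197.12717358 202.46030131]] [[242.81793395 281.15075327]] [[313.4603526 285.6656797]]
[[198.32912664 204.34647427]] [[245.82281659 285.86618569]] [[311.22047    307.20163313]]
```

Emit:
move_arm(deltas=[[0,0,0,0.05,-0.1,0,1],[0,0,0,0.1,-0.2,0,1],[0,0,0,0.15,-0.3,0,1],[0,0,0,0.2,-0.4,0,1],[0,0,0,0.2475,-0.496,0,1],[0,0,0,0.2475,-0.496,0,1],[0,0,0,0.2475,-0.496,0,1]])

```text
time_s: 13.12
eef_pos: [0.5951, 0.1291, 0.2308]
orientation: [[0.991, 0.137, -0.0], [0.137, -0.991, -0.001], [-0.0, 0.001, -1.0]]
contact_force: [0.1, 0.2, 0.0]
grip_width: 0.004
```

```bash
python3 - <<'E'
from rig import manip
from tr import *
s=manip.state(); print(s["time_s"],s["eef_pos"].round(5),loc(s["eef_pos"]),s["contact_force"].round(2))
c=manip.capture("wrist")
cv2.imwrite("pics/wrist8.png",cv2.resize(c["frame"],(800,600)))
print(proj(c,w(J,(.038,.071,.136)))*1.5625,proj(c,s["eef_pos"])*1.5625)
E
```

```text
13.125 [0.59506 0.12907 0.23083] [0.03889534 0.0216099 ] [0.09 0.19 0.04]
[[394.18494736 213.27781533]] [[395.60167963 351.93436707]]
```

View pics/wrist8.png

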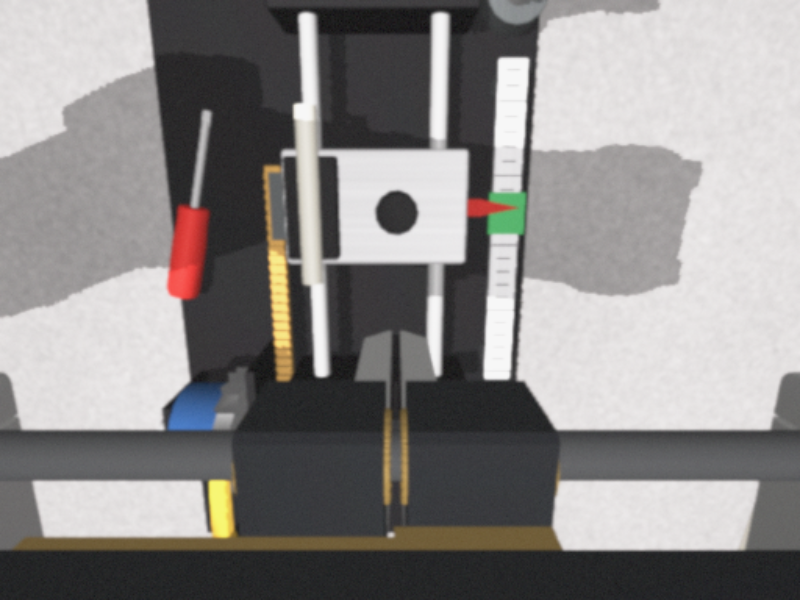

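Emit:
move_arm(deltas=[[0,0,0,0,0,0.08,1],[0,0,0,0,0,0.16,1],[0,0,0,0,0,0.23,1],[0,0,0,0,0,0.23,1],[0,0,0,0,0,0.23,1],[0,0,0,0,0,0.23,1]])

```text
time_s: 13.92
eef_pos: [0.5959, 0.1296, 0.1176]
orientation: [[0.991, 0.137, 0.002], [0.137, -0.991, 0.001], [0.002, -0.0, -1.0]]
contact_force: [0.4, -0.4, -1.0]
grip_width: 0.009
```

```bash
cat > st2.py <<'E'
from rig import manip
from tr import *
s=manip.state(); f=s["contact_force"];a=J[2]
print(s["time_s"],"jig xy",(loc(s["eef_pos"])*1e3).round(2),s["eef_pos"].round(5),"Fjig",np.round([np.cos(a)*f[0]+np.sin(a)*f[1],-np.sin(a)*f[0]+np.cos(a)*f[1],f[2]],2))
E
python3 st2.py
```

```text
13.925 jig xy [39.84 22.02] [0.59594 0.12961 0.11764] Fjig [ 0.33 -0.48 -0.96]
```

Emit:
move_arm(deltas=[[0,0,0,0,-0.015,0,1],[0,0,0,0,-0.03,0,1],[0,0,0,0,-0.04,0,1],[0,0,0,0,-0.04,0,1],[0,0,0,0,-0.04,0,1]])

```text
time_s: 14.55
eef_pos: [0.5924, 0.1493, 0.116]
orientation: [[0.991, 0.137, 0.0], [0.137, -0.991, -0.0], [-0.0, 0.0, -1.0]]
contact_force: [-0.5, -0.0, 0.3]
grip_width: 0.003
```

```bash
python3 st2.py
```

```text
14.55 jig xy [39.01 41.98] [0.59242 0.14927 0.11595] Fjig [-0.49  0.02  0.25]
```

Emit:
move_arm(deltas=[[0,0,0,0,-0.002,0,1],[0,0,0,0,-0.004,0,1],[0,0,0,0,-0.006,0,1],[0,0,0,0,-0.006,0,1]])

```text
time_s: 15.05
eef_pos: [0.592, 0.1525, 0.1159]
orientation: [[0.991, 0.137, -0.0], [0.137, -0.991, -0.0], [-0.0, 0.0, -1.0]]
contact_force: [0.3, 0.6, 0.9]
grip_width: 0.006
```

```bash
python3 st2.py
```

```text
15.05 jig xy [39.   45.28] [0.59197 0.15254 0.11594] Fjig [0.42 0.52 0.89]
```

Emit:
move_arm(deltas=[[0,0,0,0,-0.001,0,1],[0,0,0,0,-0.002,0,1],[0,0,0,0,-0.002,0,1]])

```text
time_s: 15.42
eef_pos: [0.5918, 0.1535, 0.116]
orientation: [[0.991, 0.137, -0.0], [0.137, -0.991, -0.0], [-0.0, 0.0, -1.0]]
contact_force: [-1.1, 0.2, 0.1]
grip_width: 0.006
```

Emit:
move_arm(deltas=[[0,0,0,0,-0.001,0,1],[0,0,0,0,-0.001,0,1]])

```text
time_s: 15.68
eef_pos: [0.5918, 0.1539, 0.116]
orientation: [[0.991, 0.137, -0.0], [0.137, -0.991, -0.0], [-0.0, 0.0, -1.0]]
contact_force: [-0.0, -0.2, 0.1]
grip_width: 0.009
```

Emit:
move_arm(deltas=[[0,0,0,0,-0.001,0,1],[0,0,0,0,-0.001,0,1]])

```text
time_s: 15.92
eef_pos: [0.5917, 0.1545, 0.116]
orientation: [[0.991, 0.137, -0.0], [0.137, -0.991, -0.0], [-0.0, 0.0, -1.0]]
contact_force: [-1.1, -0.0, -1.0]
grip_width: 0.003
```

```bash
python3 st2.py
```

```text
15.925 jig xy [39.01 47.24] [0.59171 0.15448 0.11595] Fjig [-1.09  0.13 -0.98]
```

Emit:
move_arm(deltas=[[0,0,0,0,-0.001,0,1],[0,0,0,0,-0.001,0,1]])

```text
time_s: 16.18
eef_pos: [0.5916, 0.155, 0.116]
orientation: [[0.991, 0.137, -0.0], [0.137, -0.991, -0.0], [-0.0, 0.0, -1.0]]
contact_force: [-0.1, -0.7, -0.1]
grip_width: 0.001
```

Emit:
move_arm(deltas=[[0,0,0,0,-0.001,0,1],[0,0,0,0,-0.001,0,1]])

```text
time_s: 16.42
eef_pos: [0.5916, 0.1555, 0.116]
orientation: [[0.991, 0.137, -0.0], [0.137, -0.991, -0.0], [-0.0, 0.0, -1.0]]
contact_force: [0.3, 0.1, -0.2]
grip_width: 0.005
```

Emit:
move_arm(deltas=[[0,0,0,0,-0.001,0,1],[0,0,0,0,-0.001,0,1]])

```text
time_s: 16.68
eef_pos: [0.5915, 0.156, 0.116]
orientation: [[0.991, 0.137, 0.0], [0.137, -0.991, -0.0], [0.0, 0.0, -1.0]]
contact_force: [-0.8, -0.4, -1.5]
grip_width: 0.006
```

Emit:
move_arm(deltas=[[0,0,0,0,-0.001,0,1],[0,0,0,0,-0.001,0,1]])

```text
time_s: 16.92
eef_pos: [0.5914, 0.1564, 0.116]
orientation: [[0.991, 0.137, -0.0], [0.137, -0.991, -0.0], [-0.0, 0.0, -1.0]]
contact_force: [0.4, 0.4, -0.6]
grip_width: 0.006
```

Emit:
move_arm(deltas=[[0,0,0,0,-0.001,0,1],[0,0,0,0,-0.001,0,1]])

```text
time_s: 17.18
eef_pos: [0.5914, 0.157, 0.1159]
orientation: [[0.991, 0.137, 0.0], [0.137, -0.991, -0.0], [-0.0, 0.0, -1.0]]
contact_force: [0.7, 0.3, 0.1]
grip_width: 0.001
```

Emit:
move_arm(deltas=[[0,0,0,0,-0.001,0,1],[0,0,0,0,-0.001,0,1]])

```text
time_s: 17.42
eef_pos: [0.5913, 0.1572, 0.116]
orientation: [[0.991, 0.137, 0.0], [0.137, -0.991, -0.0], [-0.0, 0.0, -1.0]]
contact_force: [0.2, -1.6, 0.5]
grip_width: 0.005
```

```bash
python3 st2.py
```

```text
17.425 jig xy [39.   49.97] [0.59133 0.15718 0.11596] Fjig [-0.04 -1.66  0.54]
```

Contact is starting (y 0.1572, −1.7 N).

Emit:
move_arm(deltas=[[0,0,0,0,-0.001,0,1],[0,0,0,0,-0.001,0,1]])

```text
time_s: 17.68
eef_pos: [0.5913, 0.1574, 0.116]
orientation: [[0.991, 0.137, 0.0], [0.137, -0.991, -0.001], [0.0, 0.001, -1.0]]
contact_force: [0.6, -4.4, 0.8]
grip_width: 0.003
```

```bash
python3 st2.py
```

```text
17.675 jig xy [39.02 50.16] [0.59132 0.15737 0.11598] Fjig [ 0.01 -4.43  0.84]
```

Emit:
move_arm(deltas=[[0,0,0,0,-0.001,0,1],[0,0,0,0,-0.001,0,1],[0,0,0,0,-0.001,0,1]])

```text
time_s: 18.05
eef_pos: [0.5913, 0.1574, 0.116]
orientation: [[0.991, 0.136, 0.0], [0.136, -0.991, -0.001], [-0.0, 0.001, -1.0]]
contact_force: [0.6, -6.9, 0.4]
grip_width: 0.005
```

```bash
python3 st2.py
```

```text
18.05 jig xy [38.99 50.22] [0.59128 0.15744 0.11597] Fjig [-0.38 -6.94  0.43]
```

Emit:
move_arm(deltas=[[0,0,0,0,-0.001,0,1],[0,0,0,0,-0.001,0,1],[0,0,0,0,-0.001,0,1],[0,0,0,0,-0.001,0,1]])

```text
time_s: 18.55
eef_pos: [0.5913, 0.1575, 0.116]
orientation: [[0.991, 0.136, 0.0], [0.136, -0.991, -0.001], [-0.0, 0.001, -1.0]]
contact_force: [1.1, -7.9, 1.3]
grip_width: 0.008
```

```bash
python3 st2.py; python3 look.py 9; python3 st2.py
```

```text
18.55 jig xy [39.01 50.31] [0.59129 0.15752 0.11598] Fjig [-0.02 -8.01  1.26]
top [None, None]
scene [(np.float64(100.1), np.float64(72.6), 46), (np.float64(121.5), np.float64(67.2), 138)]
18.65 [0.59128 0.15751 0.11596] [ 1.04 -9.47 -0.11]
18.65 jig xy [38.99 50.3 ] [0.59128 0.15751 0.11596] Fjig [-0.25 -9.52 -0.11]
```

Emit:
move_arm(deltas=[[0,0,0,0,-0.0005,0,1],[0,0,0,0,-0.0005,0,1],[0,0,0,0,-0.0005,0,1],[0,0,0,0,-0.0005,0,1]])

```text
time_s: 19.15
eef_pos: [0.5912, 0.1575, 0.116]
orientation: [[0.991, 0.136, 0.0], [0.136, -0.991, -0.002], [-0.0, 0.002, -1.0]]
contact_force: [1.5, -9.7, 1.1]
grip_width: 0.006
```

```bash
python3 st2.py; python3 look.py 10; python3 st2.py
```

```text
19.15 jig xy [38.96 50.3 ] [0.59124 0.15751 0.11595] Fjig [ 0.18 -9.78  1.12]
top [None, None]
scene [(np.float64(100.1), np.float64(72.6), 46), (np.float64(121.6), np.float64(67.3), 140)]
19.25 [0.5913  0.15752 0.11599] [ 1.77 -9.95  1.37]
19.25 jig xy [39.01 50.31] [0.5913  0.15752 0.11599] Fjig [  0.41 -10.1    1.37]
```

Emit:
move_arm(deltas=[[0,0,0,0,0,0,1],[0,0,0,0,0,0,1],[0,0,0,0,0,0,1],[0,0,0,0,0,0,1]])

```text
time_s: 19.75
eef_pos: [0.5913, 0.1575, 0.116]
orientation: [[0.991, 0.136, 0.0], [0.136, -0.991, -0.002], [-0.0, 0.002, -1.0]]
contact_force: [1.1, -10.8, 0.9]
grip_width: 0.004
```

Emit:
move_arm(deltas=[[0,0,0,0,0.02,0,1],[0,0,0,0,0.05,0,1],[0,0,0,0,0.05,0,1],[0,0,0,0,0.05,0,1],[0,0,0,0,0.05,-0.1,1],[0,0,0,0,0.05,-0.2,1],[0,0,0,0,0.05,-0.26,1],[0,0,0,0,0.05,-0.26,1]])

```text
time_s: 20.75
eef_pos: [0.5953, 0.1352, 0.2482]
orientation: [[0.99, 0.138, 0.003], [0.138, -0.99, 0.002], [0.004, -0.001, -1.0]]
contact_force: [0.0, 0.5, -0.7]
grip_width: 0.004
```

Emit:
move_arm(deltas=[[0,0,0,-0.1,0.1,0,1],[0,0,0,-0.2,0.2,0,1],[0,0,0,-0.25,0.3,0,1],[0,0,0,-0.25,0.4,0,1],[0,0,0,-0.25,0.45,0,1],[0,0,0,-0.25,0.45,0,1],[0,0,0,-0.25,0.45,0,1],[0,0,0,-0.25,0.45,0,1]])

```text
time_s: 21.75
eef_pos: [0.5015, -0.1044, 0.2457]
orientation: [[0.99, 0.139, -0.0], [0.139, -0.99, 0.0], [-0.0, -0.0, -1.0]]
contact_force: [0.0, -0.0, -0.3]
grip_width: 0.006
```

```bash
python3 look.py 11; python3 - <<'E'
from tr import *
c=pickle.load(open("top11.pkl","rb"));cv2.imwrite("pics/top11.png",cv2.resize(c["frame"],(800,600),interpolation=cv2.INTER_CUBIC))
c=pickle.load(open("scene11.pkl","rb"));cv2.imwrite("pics/scene11.png",cv2.resize(c["frame"][60:360,140:440],None,fx=2,fy=2,interpolation=cv2.INTER_CUBIC))
E
```

```text
top [(np.float64(100.6), np.float64(72.0), 47), (np.float64(121.4), np.float64(66.3), 110)]
scene [(np.float64(100.0), np.float64(72.5), 57), (np.float64(119.8), np.float64(67.0), 150)]
21.85 [ 0.50153 -0.10474  0.24587] [ 0.31  0.55 -0.59]
```

View pics/top11.png

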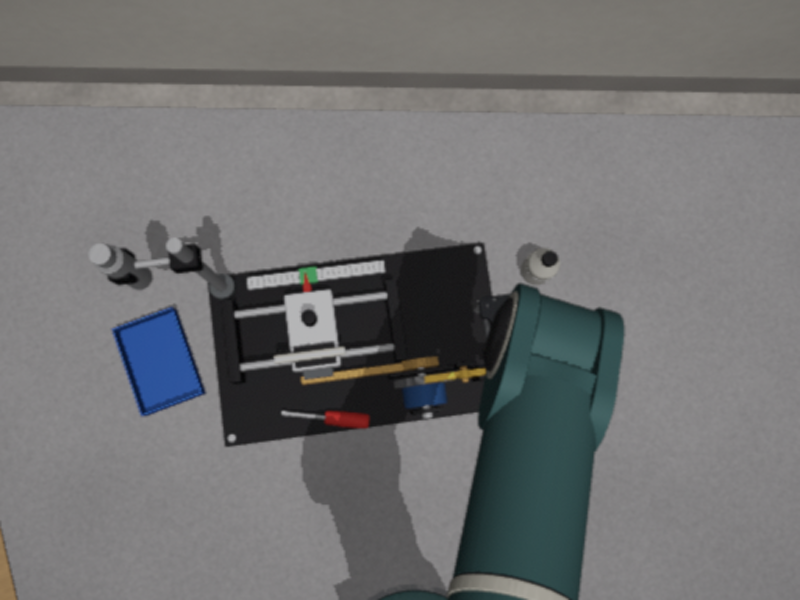

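View pics/scene11.png

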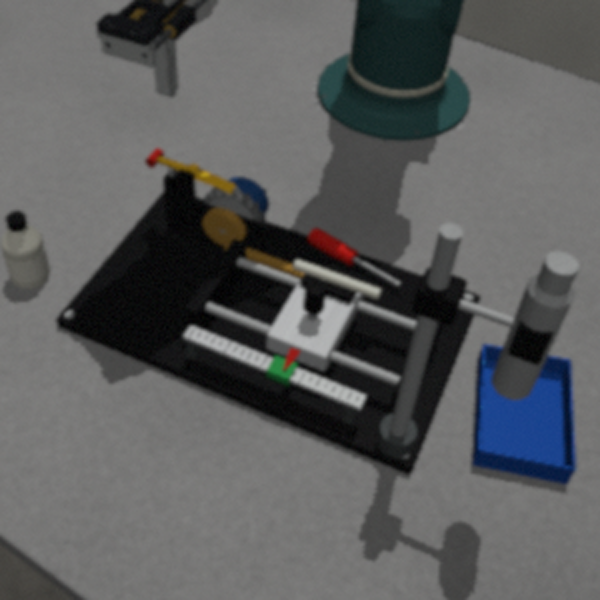

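The pictures show the red pointer still over the green clip, at crop pixel (290,358). The bottle, screwdriver and tray haven't moved, and the arm is clear of everything.

```bash
python3 -c "
from rig import manip
print(manip.finish_job())"
```

```text
the job is handed in; nothing more can be done
None
```

The carriage is locked with the red pointer over the green load zone, and the lock held under a push of about 10 N. I handed the job in at about 22 s of the 72 s allowed.

- **Release:** I pressed the thumb roll down by about 8.6 mm, past the clear point at 7.8 mm and short of the stop at 9.7 mm. The highest vertical force I read was 7.7 N, falling to about 3–4 N once the pawl was clear. The drum then ran the carriage at about 15.6 mm/s, and I lifted off at about 48 mm of travel.
- **Lock:** The pawl caught five teeth on (59 mm). The pointer is at jig y ≈ 72 mm and the zone centre at about 67–68 mm, so it sits 4–5 mm off centre in a zone of ±15 mm.
- **Proof push:** I pushed the knob towards +y and held about 10 N for roughly a second, with readings of 9.5–10.8 N. The scene camera measured the pointer at 72.5 mm before, 72.6 mm during and 72.5 mm after the push.
- **Final check:** The top and scene pictures show the pointer on the green clip, the bottle, screwdriver and tray in place, and the arm touching nothing.
- **Gaps and disagreements:**
  - The top camera found neither the pointer nor the zone during the push, so that check rests on the scene camera alone.
  - The two cameras differ by about 1 mm on the pointer position.
  - Forces were read only at the end of each move, with noise of about 1 N, so short peaks in between were not seen.

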